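Tip the doming block onto its back and push it against the stop

TASK

The steel doming block has been left standing on its edge on the jeweller's work board. Push it over with the fingers so that it lies flat on its back with the hollows facing up, then push it along the board until its far edge sits snug and square against the steel stop bar. Only push it, do not lift it off the board, and leave the punch, the tin and the bangle where they are.

Things in the scene. Friction and masses are not known exactly. Their poses are not given: they have to be found in the camera images.
- block_center (a point): Centre of the steel doming block, 32 mm above the board's top while it stands. Axes, fixed in the block: x is normal to the large faces and points out of the plain back (away from the hollows), so with the hollows up x points straight down; y lies along the edge it stands on; z points up at the start, and towards the leading edge once it lies on its back.
- block: Loose doming block: bright steel plate, 64 x 64 x 24 mm, 0.5 to 0.8 kg, with five round hollows (11 to 24 mm wide, 9 mm deep) in one large face; the other, its back, is plain. At the start it stands freely on a narrow edge, hollows roughly towards the robot. Leaning 21 degrees it falls by itself. Origin: middle of the edge face it stands on; axes as block_center.
- board: Fixed wooden work board, 300 (x) x 320 (y) x 10 mm, lying on the bench. Origin at the centre of its underside, so its top is at z = 10 mm; x points to the edge with the stop bar, z up. The stop is a dark steel bar fixed on it, 240 mm long along y (centred), 16 mm wide, 15 mm high above the board's top.
- stop (a point): Middle of the stop bar's face against which the block belongs, at the height of the board's top: 120 mm from the board's origin along the board's x. Same axes as the board; the face is normal to x and looks to -x.
- punch_center (a point): Centre (half-way up) of a small loose steel doming punch, 48 mm tall, 22 mm wide, standing upright near the board's left (+y) edge. To be left alone.
- tin_center (a point): Centre of a small round aluminium tin with lid, 42 mm wide, 26 mm tall, standing near the board's right (-y) edge. To be left alone.
- cuff_center (a point): Centre of a brass bangle, a ring 62 mm wide and 20 mm tall with a 3 mm wall, lying on the bench beyond the board's near left corner. To be left alone.

How it is judged:
By the outcome, as a careful person would: the job done as asked, in the order asked, and still so for the second after the job is handed in, with the robot touching nothing.
It also fails if it takes over 67 s, if anything falls off the work surface, if the arm or the gripper's body presses on something with over 40 N, if the wrist force passes 120 N, or if a joint passes its speed limit or range.

ROBOT

A 7-joint arm with a two-finger parallel gripper is mounted at the origin on the work surface. World frame = base frame: x ahead of the robot, y to its left, z up, the work surface at z = 0. Lengths are in m, angles in rad, forces in N, time in s.
With the tool pointing down it reaches from about 0.425 to 0.925 m from the base axis. Payload 6.8 kg.
Tool frame: the origin (TCP) lies between the finger pads; the fingertips stand 22 mm ahead of it and the grasp point (between the pads) lies 3 mm ahead of it; z points along the fingers, y is the direction in which the jaws open and shut (so a half turn about z gives the same grasp; the last joint's range is limited). The gripper opens to 85 mm and grips with 20 to 120 N. Pads are 22 mm wide; open, the fingers measure 114 mm over their backs; the gripper's body (76 mm by 85 mm) begins 54 mm behind the grasp point. The pads swing forward as they close: fully open they stand 13 mm farther back than shut.
Start: joints at [-1.382, 0.477, 0.022, 1.555, -0.011, 1.109, -0.083], TCP at [0.197, 0.646, 0.253] pointing down, gripper open.
Joint ranges: [-2.96, 2.96], [-0.34, 2.1], [-1.41, 1.46], [0.24, 2.44], [-1.37, 4.51], [0.17, 1.92], [-2.96, 2.96]. Speed limits (rad/s): [2.39, 2.39, 3.14, 3.14, 3.14, 3.14, 3.14].

INTERFACE

Orientations are given as a unit quaternion [w, x, y, z].
In Python, from station import bot gives the robot as it stands. The module is installed in compiled form; this text tells all that it offers.
- The arm moves only by the tool drive_tool, never from a script. Its argument "series" is one flat list of numbers, 7 for each row, row after row: the opening, from -1 (shut) to 1 (fully open), then the shift along the tool's x, y, z in mm, then the turn, a rotation vector about the tool's x, y, z in rad. In form: [jaw, x, y, z, wx, wy, wz, jaw, x, y, z, wx, wy, wz, ...]. A call has 1 to 12 rows; each row shifts and turns the commanded pose from where the row before left it, along the tool's axes as they then stand; what a row does not reach is not made up. A row lasts 1/8 s, in which the tool goes at most 62.5 mm and 10.7 degrees, less where a joint would pass 70% of its speed; a pose out of reach is approached as far as the arm can. A call with a gripper value outside its range is refused whole. The fingers move at their own pace and stop on an object; "force" is the grip in N (left out, the last holds). Time passes only in rows, so rows that do not move let the fingers close. It gives the time, the measured TCP pose, the force and the opening at its end, in the units of the state.
- bot.get_obs(): the state, without advancing time (a new reading comes with each control period).
- bot.read_camera(name): name is "scene" or "side" or "wrist"; returns a dict with "pixels" (480x640x3 uint8, blue, green, red), "camera_matrix" (3x3 intrinsics, pixels), "rvec" (rotation vector, rad) and "tvec" (3), from world to camera coordinates, as OpenCV has them. Camera axes: x right, y down, z forward; pixel columns grow to the right and rows downward; lengths in m; the calibration is good to about 2 mm. A picture is of the moment at which its call begins. There is no depth.
- bot.hand_in(): hands the job in, once; it reports no verdict.
The state is a dict: "t": time; "q": joint angles; "joint_vel": joint speeds; "joint_torque": joint torques, N m; "eef_pos": TCP position; "tool_rot": TCP orientation; "contact_force": force on the tool from outside, world axes, zero at the start; "torque": the same for the moment, N m; "gripper_width": opening from 0.0 (shut) to 1.0 (fully open).
Only numpy, scipy, OpenCV 4.12 (cv2) and the standard library are available. Lean on these libraries where they do the work, as an engineer would, in place of code of your own. Each camera call takes 0.05 s, during which the arm holds its last target. There are 200 camera calls.

## Working session

There is one attempt and no reset: what is moved stays moved. The work goes in short steps, Python scripts to look and compute and a tool call to move; the robot and the scene stay as the last step left them, time stands still between calls to the robot, and variables do not carry over. Pictures are saved under pics/ and viewed, about 8 in all and at most 12, crops included, and the job is handed in when it is done.

Besides the shell and the picture viewer there is one more tool, called by a JSON object that holds its "op" and its "data", one argument or row to a line. drive_tool: Moves the arm, as the interface text tells. Its arguments: {"type":"object","properties":{"series":{"type":"array"},"force":{"type":"number"}},"required":["series"]}

```bash
mkdir -p pics; cat > h.py <<'E'
import numpy as np, cv2
from station import bot
def shot(n,f):
    c=bot.read_camera(n); cv2.imwrite('pics/'+f,c['pixels']); np.savez('pics/'+f+'.npz',**{k:np.array(v) for k,v in c.items()}); return c
def load(f): return np.load('pics/'+f+'.npz')
def ray(c,u,v,z):
    R=cv2.Rodrigues(np.array(c['rvec'],float))[0]; t=np.array(c['tvec'],float).ravel()
    d=R.T@np.linalg.inv(c['camera_matrix'])@np.array([u,v,1.]); o=-R.T@t
    return o+d*(z-o[2])/d[2]
def proj(c,P): return cv2.projectPoints(np.array(P,float).reshape(-1,3),np.array(c['rvec'],float),np.array(c['tvec'],float),c['camera_matrix'],None)[0].reshape(-1,2)
E
python3 - <<'E'
from h import *
for n in('scene','side'):
    c=shot(n,n+'0.png'); R=cv2.Rodrigues(np.array(c['rvec'],float))[0]; print(n,(-R.T@np.array(c['tvec']).ravel()).round(3),R[2].round(2))
o=bot.get_obs();print({k:np.round(v,3) for k,v in o.items()})
E
```

```text
scene [ 1.257 -0.108  0.705] [-0.7   0.22 -0.68]
side [0.292 0.563 0.468] [ 0.38 -0.7  -0.61]
{'t': np.float64(0.1), 'q': array([-1.382,  0.478,  0.022,  1.556, -0.011,  1.109, -0.083]), 'joint_vel': array([ 0.001, -0.   , -0.   , -0.003,  0.001,  0.   ,  0.001]), 'joint_torque': array([ 5.0000e-03, -5.9775e+01,  1.6140e+00, -2.8195e+01,  1.3000e-02,
        5.0000e-03,  0.0000e+00]), 'eef_pos': array([0.197, 0.645, 0.252]), 'tool_rot': array([-0.   ,  0.148,  0.989, -0.001]), 'contact_force': array([0.338, 0.774, 0.009]), 'torque': array([-0.06 , -0.041,  0.051]), 'gripper_width': np.float64(0.998)}
```

View pics/scene0.png

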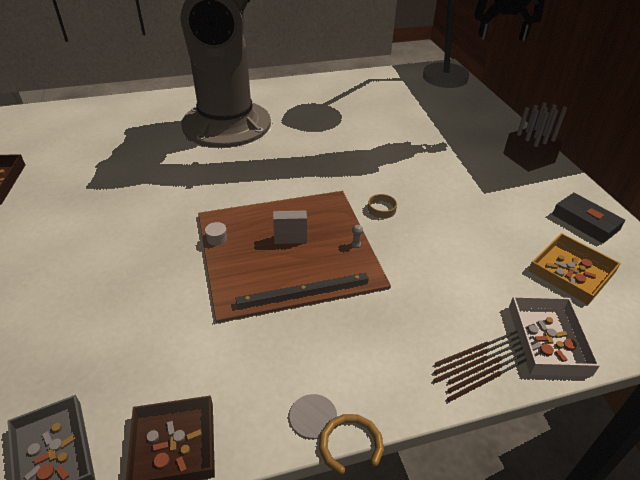

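View pics/side0.png

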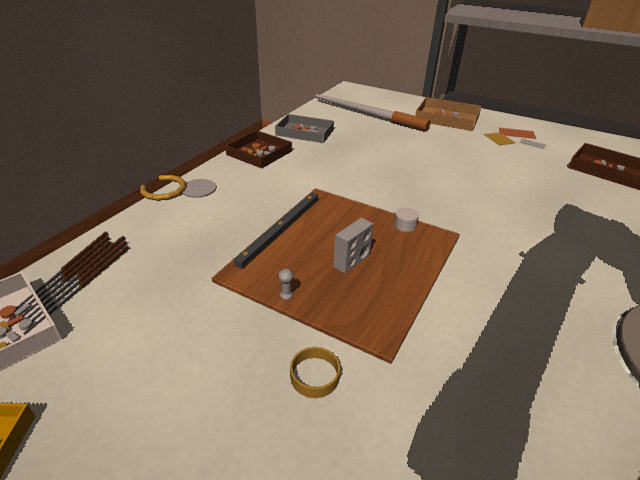

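Scene: board corners at about (198,213), (344,192), (389,289), (214,321), block top at (274–307, 212), punch at (357,237), tin at (215,233). Side: hollows face the robot, bar from (240,263) to (317,196). I'll enlarge to measure.

```bash
python3 - <<'E'
import cv2
a=cv2.imread('pics/scene0.png')[180:330,190:390]; cv2.imwrite('pics/c1.png',cv2.resize(a,None,fx=4,fy=4,interpolation=2))
a=cv2.imread('pics/side0.png')[180:360,210:465]; cv2.imwrite('pics/c2.png',cv2.resize(a,None,fx=3,fy=3,interpolation=2))
E
```

```text
(no output)
```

View pics/c1.png

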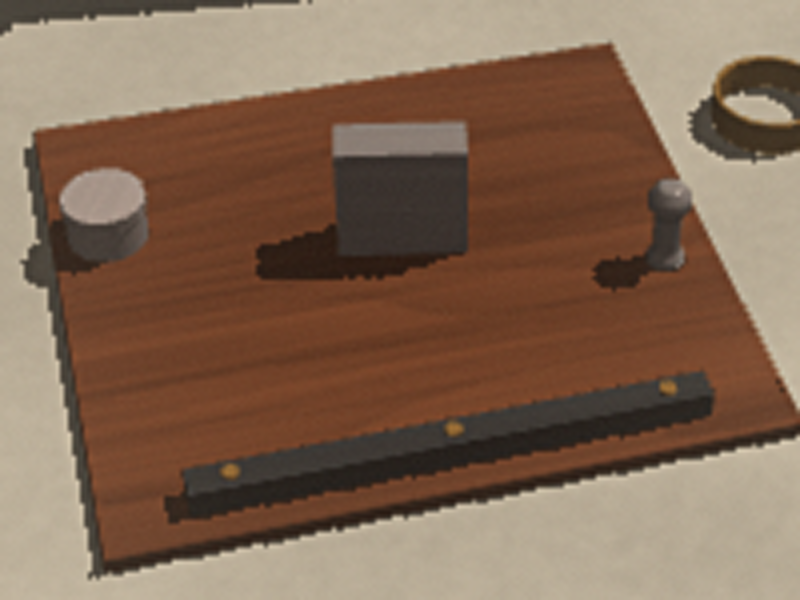

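View pics/c2.png

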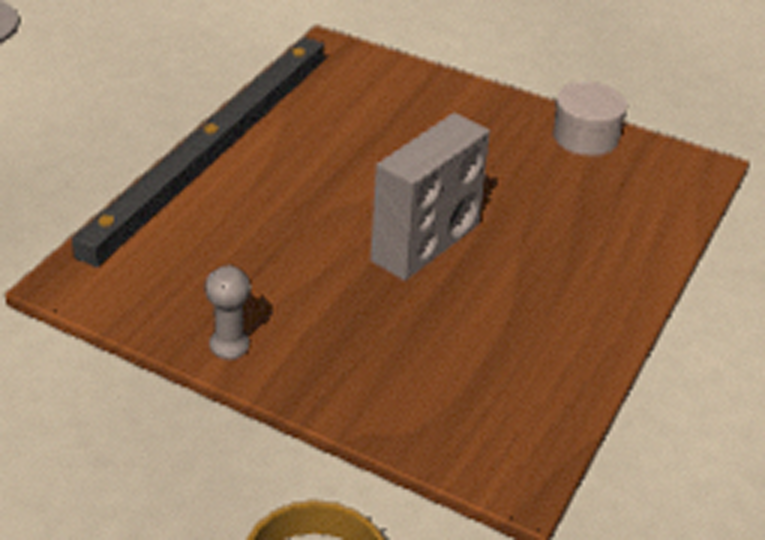

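Crop 1: board corners (37,130), (612,44), (800,425), (103,562); block top (332,126), (466,122), (467,154), (334,156). Crop 2: board corners (748,162), (550,538), (7,296), (315,27); block top (376,165), (414,184), (488,131), (452,114), and the hollows face the robot.

```bash
cat > fit.py <<'E'
from h import *
from scipy.optimize import least_squares
A=load('scene0.png');B=load('side0.png')
fa=lambda L:(np.array(L)+.5)/4-.5+[190,180]
fb=lambda L:(np.array(L)+.5)/3-.5+[210,180]
def solve(obs,x0):
    def loc(p,q):
        q=np.array(q,float);c,s=np.cos(p[2]),np.sin(p[2])
        return np.c_[p[0]+c*q[:,0]-s*q[:,1],p[1]+s*q[:,0]+c*q[:,1],q[:,2]]
    f=lambda p:np.concatenate([(proj(c,loc(p,q))-u).ravel() for c,q,u in obs])
    r=least_squares(f,x0,loss='soft_l1'); return r.x,f(r.x)
a,b=.15,.16
bd=[[-a,-b,.01],[-a,b,.01],[a,b,.01],[a,-b,.01]]
p,r=solve([(A,bd,fa([[37,130],[612,44],[800,425],[103,562]])),(B,bd,fb([[748,162],[550,538],[7,296],[315,27]]))],[.65,0,0])
print('board',p.round(4),np.abs(r).round(1))
h,w=.012,.032;t,o=.074,.01
k,s=solve([(A,[[-h,-w,t],[-h,w,t],[h,w,t],[h,-w,t],[h,-w,o],[h,w,o]],fa([[332,126],[466,122],[467,154],[334,156],[339,255],[467,250]])),
 (B,[[h,w,t],[-h,w,t],[-h,-w,t],[h,-w,t],[h,w,o],[-h,w,o],[-h,-w,o]],fb([[376,165],[414,184],[488,131],[452,114],[372,262],[404,278],[480,222]]))],[.65,0,0])
print('block',k.round(4),np.abs(s).round(1))
c,n=np.cos(p[2]),np.sin(p[2]); d=k[:2]-p[:2]
print('block in board',c*d[0]+n*d[1],-n*d[0]+c*d[1],np.degrees(k[2]-p[2]),'angles',np.degrees([p[2],k[2]]))
st=p[:2]+.12*np.array([c,n]);print('stop',st)
for nm,c_,u,z in(('punch A',A,fa([[667,258]])[0],.012),('punch B',B,fb([[229,345]])[0],.012),('tin A',A,fa([[104,195]])[0],.036),('tin B',B,fb([[591,103]])[0],.036)):print(nm,ray(c_,*u,z).round(3))
E
python3 fit.py
```

```text
board [ 0.5219  0.0447 -0.0047] [2.4 0.5 1.1 1.6 0.8 1.6 1.  0.4 0.3 0.5 1.  1.  1.6 0.3 0.4 0.8]
block [ 0.5043  0.0549 -0.2061] [0.6 0.6 0.9 0.7 0.5 0.8 1.  0.2 0.8 0.  0.4 0.1 0.4 0.3 0.6 0.6 0.1 0.1
 0.4 0.1 0.9 0.  0.2 1.4 1.2 1.2]
block in board -0.01765880137217868 0.01011819386654731 -11.537407820792657 angles [ -0.2687802  -11.80618802]
stop [0.64189194 0.04410078]
punch A [0.556 0.178 0.012]
punch B [0.552 0.177 0.012]
tin A [ 0.466 -0.084  0.036]
tin B [ 0.464 -0.085  0.036]
```

{"op": "drive_tool", "data": {
  "series": [-0.4,-35,-40,4,0,0,0,-0.4,-35,-40,4,0,0,0,-0.4,-35,-40,4,0,0,0,-0.4,-35,-40,4,0,0,0,-0.4,-35,-40,4,0,0,0,-0.4,-35,-40,4,0,0,0,-0.4,-35,-40,4,0,0,0,-0.4,-35,-40,4,0,0,0,-0.4,-35,-40,4,0,0,0,-0.4,-35,-40,4,0,0,0,-0.4,-35,-40,4,0,0,0,-0.4,-35,-40,4,0,0,0]
}}

```text
t: 1.6
eef_pos: [0.459, 0.0621, 0.2052]
tool_rot: [-0.0, 0.148, 0.989, 0.0]
contact_force: [0.8, -0.4, 0.1]
gripper_width: 0.299
```

{"op": "drive_tool", "data": {
  "series": [-0.4,0,0,0,0,0,-0.09,-0.4,0,0,0,0,0,0]
}}

```text
t: 1.85
eef_pos: [0.4585, 0.0632, 0.2051]
tool_rot: [-0.0, 0.104, 0.995, -0.0]
contact_force: [0.4, -0.5, -0.1]
gripper_width: 0.3
```

{"op": "drive_tool", "data": {
  "series": [-0.4,0,0,40,0,0,0,-0.4,0,0,40,0,0,0,-0.4,0,0,30,0,0,0,-0.4,0,0,12,0,0,0,-0.4,0,0,0,0,0,0]
}}

```text
t: 2.48
eef_pos: [0.4583, 0.064, 0.0831]
tool_rot: [-0.001, 0.103, 0.995, -0.0]
contact_force: [0.3, 0.5, 0.8]
gripper_width: 0.298
```

```bash
python3 - <<'E'
from h import *
a=shot('side','s1.png')['pixels'][150:330,250:450]; w=shot('wrist','w1.png')['pixels']
cv2.imwrite('pics/m1.png',np.hstack([cv2.resize(a,(400,360),interpolation=2),cv2.resize(w,(400,360),interpolation=3)]))
print(bot.get_obs()['eef_pos'],bot.get_obs()['contact_force'])
E
```

```text
[0.45929963 0.06402905 0.08415791] [-0.16652587 -0.40821567  0.52426481]
```

View pics/m1.png

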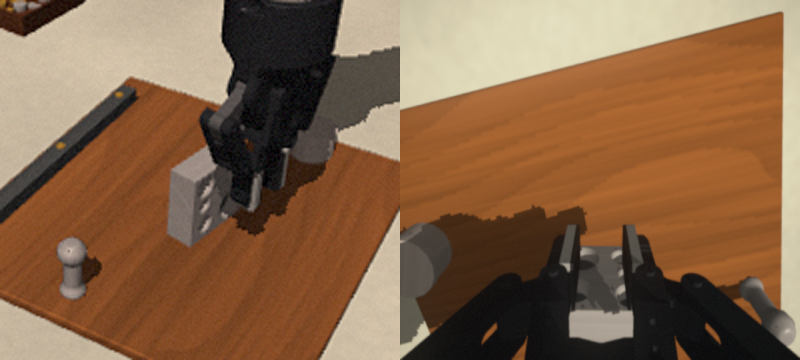

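The left half shows the fingertips behind the hollow face, below the top edge. The right half shows them centred on the block. Now I push slowly.

{"op": "drive_tool", "data": {
  "series": [-0.4,-8,0,3,0,0,0,-0.4,-8,0,0,0,0,0,-0.4,-5,0,0,0,0,0,-0.4,-5,0,0,0,0,0,-0.4,-5,0,0,0,0,0,-0.4,-5,0,0,0,0,0,-0.4,0,0,0,0,0,0]
}}

```text
t: 3.45
eef_pos: [0.4946, 0.0562, 0.0804]
tool_rot: [0.0, 0.103, 0.995, 0.0]
contact_force: [-1.1, 0.9, 0.7]
gripper_width: 0.3
```

```bash
python3 - <<'E'
from h import *
a=shot('side','s2.png')['pixels'][150:330,250:450]; w=shot('scene','w2.png')['pixels'][180:330,240:400]
cv2.imwrite('pics/m2.png',np.hstack([cv2.resize(a,(400,360),interpolation=2),cv2.resize(w,(384,360),interpolation=2)]))
print(bot.get_obs()['eef_pos'],bot.get_obs()['contact_force'])
E
```

```text
[0.49382642 0.05634285 0.08022469] [-0.15393936  0.43665413 -0.01236342]
```

View pics/m2.png

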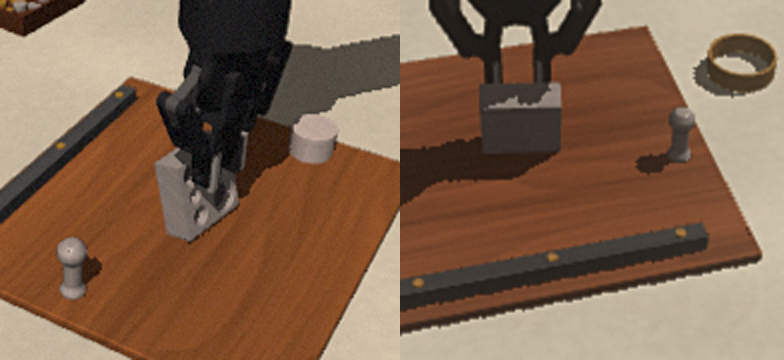

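It is tilting, with the bottom edge unmoved (scene about (275,244), as before). I'll keep pushing until it falls.

{"op": "drive_tool", "data": {
  "series": [-0.4,-4,0,0,0,0,0,-0.4,-4,0,0,0,0,0,-0.4,-4,0,0,0,0,0,-0.4,-4,0,0,0,0,0,-0.4,-4,0,0,0,0,0,-0.4,0,0,0,0,0,0,-0.4,0,0,0,0,0,0,-0.4,0,0,0,0,0,0]
}}

```text
t: 4.55
eef_pos: [0.5133, 0.0522, 0.0803]
tool_rot: [-0.0, 0.103, 0.995, 0.0]
contact_force: [0.5, -0.6, -0.3]
gripper_width: 0.3
```

```bash
python3 - <<'E'
from h import *
a=shot('side','s3.png')['pixels'][150:330,250:450]; w=shot('scene','w3.png')['pixels'][180:330,240:400]
cv2.imwrite('pics/m3.png',np.hstack([cv2.resize(a,(400,360),interpolation=2),cv2.resize(w,(384,360),interpolation=2)]))
print(bot.get_obs()['eef_pos'],bot.get_obs()['contact_force'])
E
```

```text
[0.51335561 0.05221584 0.08031635] [-0.24957358 -0.12128039  0.02616565]
```

View pics/m3.png

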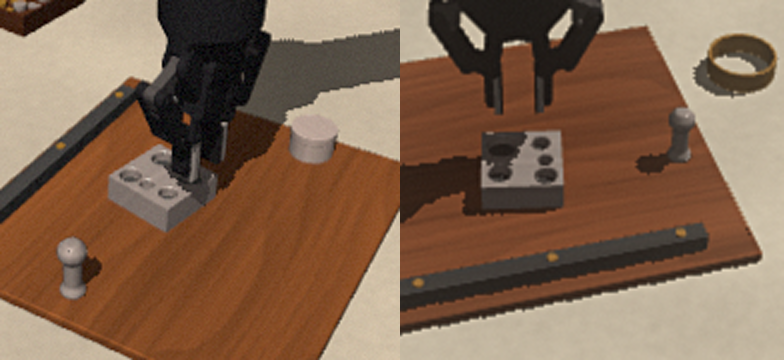

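It has fallen flat with the hollows up. In the scene half the top-face corners are (481,132), (562,129), (564,187), (481,186) and the front bottom corners (482,209), (562,208).

```bash
python3 - <<'E'
from h import *
c=load('w3.png')
f=lambda u,v:((u-400+.5)/2.4-.5+240,(v+.5)/2.4-.5+180)
P=[ray(c,*f(u,v),.034)[:2] for u,v in[(481,132),(562,129),(564,187),(481,186)]]+[ray(c,*f(u,v),.01)[:2] for u,v in[(482,209),(562,208)]]
P=np.array(P);print(P.round(4),P[:4].mean(0).round(4))
d=P[[2,3]].mean(0)-P[:2].mean(0);e=P[[1,2]].mean(0)-P[[0,3]].mean(0);print(np.degrees(np.arctan2(d[1],d[0])),np.degrees(np.arctan2(-e[0],e[1])),np.hypot(*d),np.hypot(*e))
E
```

```text
[[0.5109 0.0216]
 [0.5241 0.0859]
 [0.5899 0.0701]
 [0.5723 0.0085]
 [0.5734 0.0079]
 [0.5885 0.0688]] [0.5493 0.0465]
-12.837462762149709 -13.772351710892472 0.06523704865123989 0.06479433506268543
```

{"op": "drive_tool", "data": {
  "series": [-0.4,14,0,0,0,0,0,-0.4,15,0,0,0,0,0,-0.4,0,0,0,0,0,-0.1,-0.4,0,0,0,0,0,-0.1,-0.4,0,-5,0,0,0,0,-0.4,0,0,20,0,0,0,-0.4,0,0,15,0,0,0,-0.4,0,0,7,0,0,0,-0.4,0,0,0,0,0,0,-0.4,0,0,0,0,0,0]
}}

```text
t: 5.9
eef_pos: [0.4853, 0.0531, 0.0386]
tool_rot: [0.0, 0.004, 1.0, 0.0]
contact_force: [0.5, -0.0, 0.5]
gripper_width: 0.302
```

{"op": "drive_tool", "data": {
  "series": [-0.4,-7,0,0,0,0,0,-0.4,-6,0,0,0,0,0,-0.4,-6,0,0,0,0,0,-0.4,-6,0,0,0,0,0,-0.4,-6,0,0,0,0,0,-0.4,-6,0,0,0,0,0,-0.4,-6,0,0,0,0,0,-0.4,-6,0,0,0,0,0,-0.4,-6,0,0,0,0,0,-0.4,-6,0,0,0,0,0,-0.4,-5,0,0,0,0,0,-0.4,0,0,0,0,0,0]
}}

```text
t: 7.4
eef_pos: [0.5496, 0.0524, 0.0376]
tool_rot: [-0.002, 0.003, 1.0, -0.0]
contact_force: [-3.2, -0.3, -2.2]
gripper_width: 0.299
```

```bash
python3 - <<'E'
from h import *
a=shot('side','s4.png')['pixels'][150:330,230:430]; w=shot('scene','w4.png')['pixels'][190:330,240:390]
cv2.imwrite('pics/m4.png',np.hstack([cv2.resize(a,(400,360),interpolation=2),cv2.resize(w,(386,360),interpolation=2)]))
print(bot.get_obs()['eef_pos'],bot.get_obs()['contact_force'])
E
```

```text
[0.54986432 0.05244344 0.03767519] [-3.85315259 -0.27790766 -2.17608601]
```

View pics/m4.png

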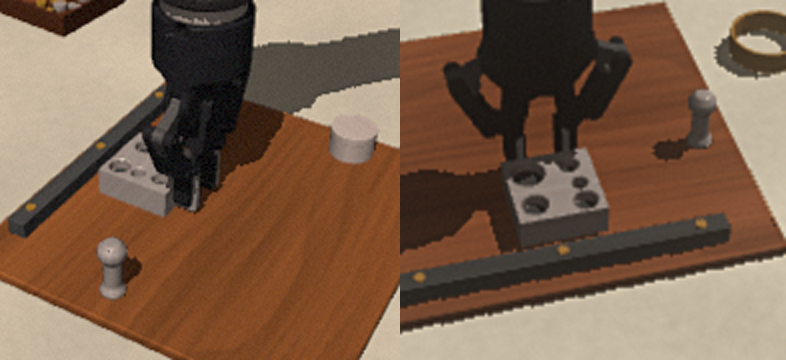

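The block now looks square to the bar, with a small gap left. I'll keep pushing and watch the force.

{"op": "drive_tool", "data": {
  "series": [-0.4,-4,0,0,0,0,0,-0.4,-4,0,0,0,0,0,-0.4,-3,0,0,0,0,0,-0.4,-2,0,0,0,0,0,-0.4,0,0,0,0,0,0]
}}

```text
t: 8.12
eef_pos: [0.5645, 0.0526, 0.0384]
tool_rot: [0.0, 0.003, 1.0, 0.0]
contact_force: [-3.0, 0.7, -2.0]
gripper_width: 0.301
```

{"op": "drive_tool", "data": {
  "series": [-0.4,-1,0,0,0,0,0,-0.4,-1,0,0,0,0,0]
}}

```text
t: 8.38
eef_pos: [0.5646, 0.0526, 0.0384]
tool_rot: [-0.002, 0.003, 1.0, 0.0]
contact_force: [-9.4, 1.3, 6.6]
gripper_width: 0.298
```

{"op": "drive_tool", "data": {
  "series": [-0.4,-1,0,0,0,0,0,-0.4,0,0,0,0,0,0]
}}

```text
t: 8.62
eef_pos: [0.5652, 0.0526, 0.0384]
tool_rot: [-0.002, 0.003, 1.0, 0.0]
contact_force: [-7.0, 0.2, 3.2]
gripper_width: 0.307
```

{"op": "drive_tool", "data": {
  "series": [-0.4,-1,0,0,0,0,0,-0.4,0,0,0,0,0,0]
}}

```text
t: 8.88
eef_pos: [0.566, 0.0525, 0.0383]
tool_rot: [-0.002, 0.003, 1.0, 0.0]
contact_force: [-8.9, -0.3, 6.2]
gripper_width: 0.304
```

{"op": "drive_tool", "data": {
  "series": [-0.4,-1,0,0,0,0,0,-0.4,0,0,0,0,0,0]
}}

```text
t: 9.12
eef_pos: [0.5661, 0.0526, 0.0384]
tool_rot: [-0.003, 0.003, 1.0, 0.0]
contact_force: [-12.6, -0.3, 10.2]
gripper_width: 0.301
```

{"op": "drive_tool", "data": {
  "series": [-0.4,5,0,0,0,0,0,-0.4,25,0,0,0,0,0,-0.4,20,0,0,0,0,0,-0.4,30,0,-30,0,0,0,-0.4,0,0,-60,0,0,0,-0.4,0,0,-60,0,0,0,-0.4,0,0,0,0,0,0]
}}

```text
t: 10.0
eef_pos: [0.4937, 0.0537, 0.1938]
tool_rot: [0.007, 0.004, 1.0, 0.002]
contact_force: [0.8, 0.3, -0.2]
gripper_width: 0.299
```

```bash
python3 - <<'E'
from h import *
a=shot('side','s5.png')['pixels'][180:270,230:330]; w=shot('scene','w5.png')['pixels'][220:310,240:340]
cv2.imwrite('pics/m5.png',np.hstack([cv2.resize(x,(400,360),interpolation=2) for x in(a,w)]))
print(bot.get_obs()['eef_pos'],bot.get_obs()['contact_force'])
E
```

```text
[0.49034098 0.05335454 0.18942904] [-1.25109779  0.99679154 -0.84827857]
```

View pics/m5.png

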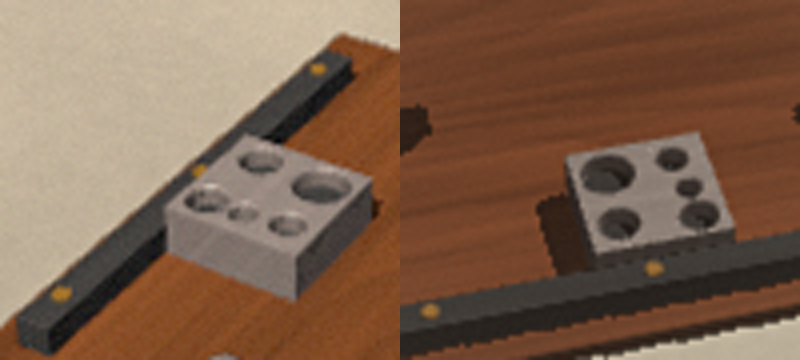

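It looks snug. I'll take a closer view with the wrist camera to check the gap and angle.

{"op": "drive_tool", "data": {
  "series": [-0.4,-40,0,0,0,0,0,-0.4,-40,0,0,0,0,0,-0.4,-40,0,0,0,0,0,-0.4,0,0,0,0,0,0,-0.4,0,0,0,0,0,0]
}}

```text
t: 10.72
eef_pos: [0.6078, 0.0519, 0.1866]
tool_rot: [-0.001, 0.004, 1.0, -0.0]
contact_force: [-1.0, 0.2, -0.1]
gripper_width: 0.303
```

```bash
python3 - <<'E'
from h import *
c=shot('wrist','w6.png'); R=cv2.Rodrigues(np.array(c['rvec'],float))[0]
print(-R.T@np.array(c['tvec']).ravel(),R[2])
print(proj(c,[[.578,.02,.034],[.578,.084,.034],[.642,.084,.034],[.642,.02,.034]]).round())
E
```

```text
[0.52884588 0.05367104 0.30764829] [ 0.30476927 -0.00260319 -0.95242266]
[[271. 183.]
 [368. 183.]
 [366. 273.]
 [275. 274.]]
```

View pics/w6.png

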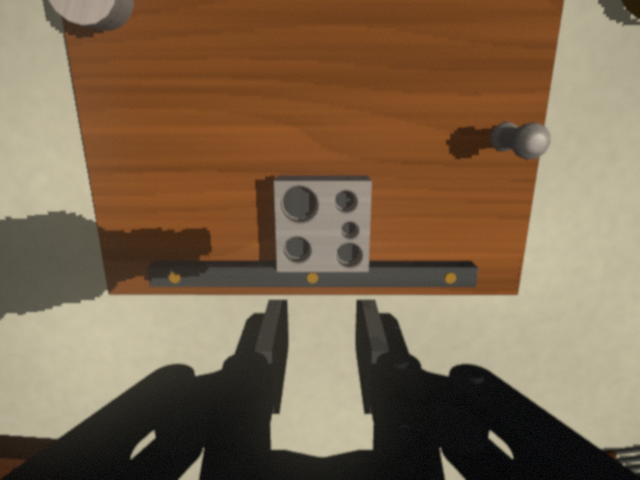

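Seen from above, the block lies flat against the bar (front top edge about row 272, columns 277–369), and the punch and tin look undisturbed. One enlarged crop will give the gap.

```bash
python3 - <<'E'
import cv2
a=cv2.imread('pics/w6.png')[245:295,260:390]; cv2.imwrite('pics/c6.png',cv2.resize(a,None,fx=6,fy=6,interpolation=2))
E
```

```text
(no output)
```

View pics/c6.png

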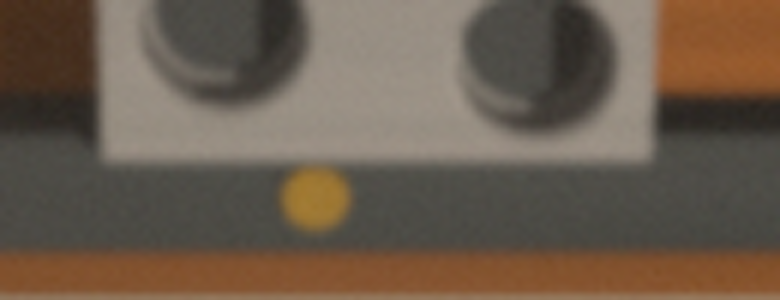

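```bash
python3 - <<'E'
from h import *
c=load('w6.png')
g=lambda u,v,z:ray(c,(u+.5)/6-.5+260,(v+.5)/6-.5+245,z)[:2].round(4)
print('block front',g(102,161,.034),g(653,161,.034))
print('bar back-top',g(30,132,.025),g(750,130,.025))
print('bar front-top',g(30,251,.025),g(750,249,.025))
print('bar base',g(30,97,.01),g(750,96,.01))
E
```

```text
block front [0.6402 0.0213] [0.6406 0.0857]
bar back-top [0.64   0.0117] [0.6403 0.0984]
bar front-top [0.6556 0.011 ] [0.6559 0.099 ]
bar base [0.6412 0.0097] [0.6416 0.1005]
```

The block's front edge lies in the plane of the bar's face (x = 0.640 m against 0.640 m) and parallel to it. The arm is clear, so I'm handing in.

```bash
python3 - <<'E'
from h import *
a=load('scene0.png')['pixels'].astype(int);b=load('w5.png')['pixels'].astype(int)
for n,(x,y) in dict(punch=(357,237),tin=(216,233),cuff=(382,206)).items(): print(n,np.abs(a-b)[y-14:y+14,x-14:x+14].mean().round(1))
print(bot.hand_in())
E
```

```text
punch 3.0
tin 2.6
cuff 3.9
the job is handed in; nothing more can be done
None
```

The doming block lies flat on its back with the hollows up, snug and square against the stop bar, and the job is handed in. I tipped it with two fingertips near the top of the hollow face. Then I pushed it about 65 mm along the board with the fingers squared to the bar, which took out its roughly 12° skew. I stopped at about 13 N sideways against the bar, backed off and raised the arm clear. All of this took about 11 s of robot time.

- **Fit against the bar:** in the last wrist picture the block's leading edge is at x = 0.6402–0.6406 m and the bar's face at 0.6400–0.6403 m along its top edge. That is no measurable gap and less than 0.1° between them. Reading the bar's bottom edge instead gives 0.6412–0.6416 m, about 1 mm different, which is within the reading and calibration error.
- **Other objects:** the punch, tin and bangle regions look the same in the scene pictures before and after, with only noise-level differences.
- **Failed checks:** none.

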